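# Dip the waste-toner unit and show the gauge

### The arm

A 6-joint arm with a two-finger parallel gripper is mounted at the origin on the work surface. World frame = base frame: x ahead of the robot, y to its left, z up, the work surface at z = 0. Lengths are in m, angles in degrees, forces in N, time in s.
With the tool pointing down it reaches from about 0.325 to 0.75 m from the base axis. Payload 7.6 kg.
Tool frame: the origin (TCP) lies at the very end of the fingers, on their centre line; the grasp point (between the pads) lies arm.pinch_z behind it (arm.pinch_z is the distance from the TCP to the grasp point, in m); z points along the fingers, y is the direction in which the jaws open and shut (so a half turn about z gives the same grasp; the last joint's range is limited). The gripper opens to 85 mm and grips with 20 to 120 N. Pads are 22 mm wide; open, the fingers measure 114 mm over their backs; the gripper's body (76 mm by 85 mm) begins 54 mm behind the grasp point. The pads swing forward as they close: fully open they stand 13 mm farther back than shut.
Start: joints at [61.003, 2.991, 80.254, -0, 96.75, -4.028], TCP at [0.222, 0.476, 0.192] pointing down, gripper open.
Joint ranges: [-166.34, 166.34], [-52.06, 124.39], [6.96, 135.62], [-60.46, 240.46], [14.63, 156.25], [-167.68, 167.68]. Speed limits (degrees/s): [147.25, 147.25, 172.46, 180, 180, 180].

### API

Orientations are given as [roll, pitch, yaw] about the fixed x, y, z axes, in that order (R = Rz(yaw) Ry(pitch) Rx(roll)).
In Python, from rig import monitor, vision, job, recognise, outline_of, arm gives the robot as it stands. The module is installed in compiled form; this text tells all that it offers.
- The arm moves only by the shell command python3 -m jog 'ROWS' [OPENING] [FORCE]. ROWS is JSON, a list of rows, each an object of numbers: "tx", "ty", "tz": the shift along the tool's x, y, z in m; "turn": the turn about the tool's z in rad. In form: [{"tx": .., "ty": .., "tz": .., "turn": ..}, ...]. A call has 1 to 12 rows; each row is the pose to reach, as a shift and turn from the pose commanded when the call began, along the tool's axes at that moment; what a row does not reach only later rows make up. A row lasts 1/12 s, in which the tool goes at most 41.7 mm and 7.16 degrees, less where a joint would pass 70% of its speed; a pose out of reach is approached as far as the arm can. A call with a gripper value outside its range is refused whole. OPENING is the opening, from -1 (shut) to 1 (fully open), set as the call begins (- or left out, the last holds). The fingers move at their own pace and stop on an object; FORCE is the grip in N (left out, the last holds). Time passes only in rows, so rows that repeat a pose let the fingers close. It gives the time, the measured TCP pose, the force and the opening at its end, in the units of the state.
- monitor.state(): the state, without advancing time (a new reading comes with each control period).
- vision.read_camera(name): name is "scene" or "top" or "wrist"; returns (picture, depth): 480x640x3 uint8, red, green, blue; 480x640 float32, m along the optical axis (not along the pixel's ray), 0 where there is no reading.
- vision.camera_info(name): a dict with "camera_matrix" (3x3 intrinsics, pixels), "R" (3x3) and "t" (3): a world point X has camera coordinates R X + t. Camera axes: x right, y down, z forward; pixel columns grow to the right and rows downward; lengths in m; the calibration is good to about 2 mm. A picture is of the moment at which its call begins: read the wrist's pose just before it. camera_info takes no time and is no camera call; for the wrist camera it gives the pose at the moment of the call.
- job.close_job(): hands the job in, once; it reports no verdict.
Trained networks look in the newest picture that a camera, given by its name, has taken for a name from the list of things; names that differ only in an ending like _2 or _b are one class to them, and where a whole thing is asked for, a point or a joint stands for the part that bears it (a point fixed in the world has none). Each returns a list of dicts, best first, with "p" (0 to 1); they miss things now and then, are a little off and sometimes report something else, mostly with a low value. They report only what shows in the picture. A call takes as long as a camera call. They do not tell look-alikes from the thing itself.
- recognise(thing, camera): "bbox" ([left, top, right, bottom] in pixels, round what is visible of it).
- outline_of(thing, camera): "mask" (480x640 bool, what is visible of it) and "bbox" ([left, top, right, bottom] in pixels, round what is visible of it).
The state is a dict: "time": time; "joint_positions": joint angles; "qd": joint speeds; "joint_torque": joint torques, N m; "tcp_pos": TCP position; "tcp_rot": TCP orientation; "wrist_force": force on the tool from outside, world axes, zero at the start; "wrist_torque": the same for the moment, N m; "grip_width": finger opening in m.
Only numpy, scipy, OpenCV 4.12 (cv2) and the standard library are available. Lean on these libraries where they do the work, as an engineer would, in place of code of your own. Each camera call takes 0.05 s, during which the arm holds its last target. There are 200 camera calls.

### The job

Take the gauge rod from its cradle, push it into the guide tube of the waste-toner unit that is not capped until the collar stops against the mouth of the tube, let it rest there a moment, then draw it right out. Finish holding the rod in the gripper, still and level, with its tip over the middle of the round white plate, about 10 cm above it, touching nothing else, so that the rings can be read. Leave the other things on the table where they are.

Things in the scene. Friction and masses are not known exactly. Their poses are not given: they have to be found in the camera images.
- rod: dip gauge rod, 120 g. Origin: middle of its black handle; its axis is x, tip towards -x, z up. Handle 16 wide (y) x 22 high, x +50 to -55 mm; aluminium collar, diameter 38, x -55 to -61; steel shaft, diameter 8, with dark rings, to the tapered tip at x -151 mm. Lies level in the cradle at the start, axis 55 mm above the table. Centre of mass about 15 mm from the origin towards the collar
- rod_collar (a point): centre of the collar's stop face (the side towards the tip), x = -61 mm on the rod's axis
- rod_tip (a point): end of the rod's tip, x = -151 mm on the rod's axis
- cradle: fixed cradle: plate 190 x 70 x 8 mm, two notched posts 12 mm thick, 40 mm wide. Origin on the table under the rod's origin, axes as the rod's. Posts at x -105 mm (under the shaft, top 61 mm above the table) and x +41 mm (under the handle's end, top 54 mm). The handle between them is free; the rod lifts straight up out
- unit: fixed waste-toner unit: grey box 120 (x) x 200 (y) x 125 (z) mm, origin under its centre. On its +x side two parallel steel guide tubes rise towards +x at 35 degrees above level, at y +45 and -45 mm; bore 13, 95 mm long, mouths at x 145, z 150 mm. One is capped; the open one ends in a flared bush (funnel 10 deep, rim 26 inside, 34 mm outside) on which the collar stops
- tube_left_mouth (a point): centre of the rim plane of the left guide tube (the one on the unit's +y side), 150 mm above the table, where the collar comes to rest when fully home. 
- tube_left_foot (a point): point on the axis of the left guide tube, 90 mm down inside from its mouth point; the rod's tip is here when the collar is home. From here to the mouth is the tube's axis, rising 35 degrees above level, straight above the +x direction of unit.
- tube_right_mouth (a point): centre of the rim plane of the right guide tube (the one on the unit's -y side), 150 mm above the table, where the collar comes to rest when fully home. 
- tube_right_foot (a point): point on the axis of the right guide tube, 90 mm down inside from its mouth point; the rod's tip is here when the collar is home. From here to the mouth is the tube's axis, rising 35 degrees above level, straight above the +x direction of unit.
- cap: black round screw cap, 36 mm in diameter, screwed fast on one of the two tubes (it does not come off); origin at the mouth point of the tube it shuts. The other tube is the open one.
- plate: fixed round white reading plate, 90 mm in diameter, 6 mm thick; origin at the centre of its underside, on the table
- roller: bystander: rubber feed roller, 22 mm thick, 90 mm long, lying; its origin is under its middle
- tape: bystander: cardboard tape core, ring of outer radius 45 mm, 40 mm high; origin at its underside
- driver: bystander: screwdriver lying flat; origin at its underside
- brush: bystander: cleaning brush lying flat; origin at its underside
- toner: bystander: closed grey jar, radius 33 mm, 150 mm high, standing; origin at its underside
Mind the look-alikes: they are no part of the job. There is more than one size of the plate; the job needs the smallest.

How it is judged:
By the outcome, as a careful person would: the job done as asked, in the order asked, and still so for the second after the job is handed in, while the arm keeps its last pose, push and grip.
It also fails if it takes over 53 s, if anything falls off the work surface, if the arm or the gripper's body presses on something with over 40 N, if the wrist force passes 120 N, or if a joint passes its speed limit or range.

## Working session

There is one attempt and no reset: what is moved stays moved. The work goes in short steps, Python scripts to look and compute and a shell command to move; the robot and the scene stay as the last step left them, time stands still between calls to the robot, and variables do not carry over. Pictures are saved under pics/ and viewed, about 8 in all and at most 12, crops included, and the job is handed in when it is done.

```bash
mkdir -p pics
cat > h.py <<'E'
import numpy as np, cv2, json
from rig import monitor, vision, job, recognise, outline_of, arm
def cam(n):
    i=vision.camera_info(n); return np.array(i["camera_matrix"]),np.array(i["R"]),np.array(i["t"])
def ray_z(c,uv,z):
    K,R,t=c; d=R.T@np.linalg.solve(K,[uv[0],uv[1],1.]); o=-R.T@t
    return o+d*(z-o[2])/d[2]
def back(c,u,v,d):
    K,R,t=c; p=np.linalg.solve(K,np.vstack([u,v,np.ones_like(u)]).astype(float))*d
    return (R.T@(p-t[:,None])).T
def proj(c,X):
    K,R,t=c; p=K@(R@np.asarray(X)+t); return p[:2]/p[2]
def save(n,im): cv2.imwrite("pics/"+n,im[...,::-1])
E
python3 - <<'E'
from h import *
np.set_printoptions(precision=4,suppress=True)
print([a for a in dir(arm) if a[0]!='_'],arm.pinch_z); print(monitor.state())
for n in("scene","top"):
    im,d=vision.read_camera(n); save(n+".png",im); np.savez(n,im=im,d=d)
    print(n,cam(n))
    for th in("rod","cradle","unit","cap","plate","tube_left_mouth"):
        print(th,[(np.round(r["bbox"]).tolist(),round(r["p"],2)) for r in recognise(th,n)])
E
```

```text
['MotionError', 'pinch_z'] 0.0187
{'time': 0.0, 'joint_positions': array([61.0031,  3.0247, 80.314 ,  0.0011, 96.7497, -4.0285]), 'qd': array([-0.0062, -0.003 ,  0.0619, -0.0454,  0.0219,  0.0225]), 'joint_torque': array([  0.0008, -38.1665, -36.0193,   0.    ,   0.006 ,  -0.    ]), 'tcp_pos': array([0.2214, 0.4756, 0.1912]), 'tcp_rot': array([-179.912 ,   -0.0073,  155.0317]), 'wrist_force': array([-0.4452,  0.1702, -0.8349]), 'wrist_torque': array([ 0.0088, -0.0152, -0.0062]), 'grip_width': 0.08544112994871822}
scene (array([[485.7881,   0.    , 330.1031],
       [  0.    , 485.7881, 245.3948],
       [  0.    ,   0.    ,   1.    ]]), array([[-0.6747,  0.738 ,  0.0144],
       [ 0.4671,  0.442 , -0.7658],
       [-0.5715, -0.5099, -0.6429]]), array([ 0.3189, -0.1302,  1.6769]))
rod [([223.0, 224.0, 256.0, 251.0], 0.8)]
cradle [([216.0, 219.0, 273.0, 266.0], 0.91)]
unit [([365.0, 222.0, 451.0, 303.0], 0.98), ([305.0, 260.0, 342.0, 283.0], 0.34), ([271.0, 303.0, 304.0, 340.0], 0.18)]
cap [([352.0, 246.0, 364.0, 259.0], 0.53)]
plate [([300.0, 187.0, 341.0, 212.0], 0.98), ([293.0, 218.0, 336.0, 246.0], 0.64), ([306.0, 259.0, 345.0, 286.0], 0.59)]
tube_left_mouth [([366.0, 221.0, 451.0, 309.0], 0.88)]
top (array([[574.0898,   0.    , 326.2269],
       [  0.    , 574.0898, 241.5665],
       [  0.    ,   0.    ,   1.    ]]), array([[-0.0179, -0.9998, -0.0009],
       [-0.9988,  0.018 , -0.0445],
       [ 0.0445,  0.0001, -0.999 ]]), array([-0.0274,  0.4757,  1.3085]))
rod [([423.0, 166.0, 443.0, 252.0], 0.75)]
cradle [([406.0, 162.0, 448.0, 248.0], 0.71), ([304.0, 222.0, 348.0, 266.0], 0.66)]
unit [([184.0, 246.0, 288.0, 345.0], 0.82)]
cap [([254.0, 233.0, 272.0, 250.0], 0.75), ([186.0, 246.0, 292.0, 343.0], 0.25)]
plate [([404.0, 319.0, 463.0, 383.0], 0.66), ([357.0, 262.0, 416.0, 317.0], 0.63), ([306.0, 222.0, 348.0, 265.0], 0.58)]
tube_left_mouth [([186.0, 245.0, 288.0, 341.0], 0.59)]
```

View pics/scene.png

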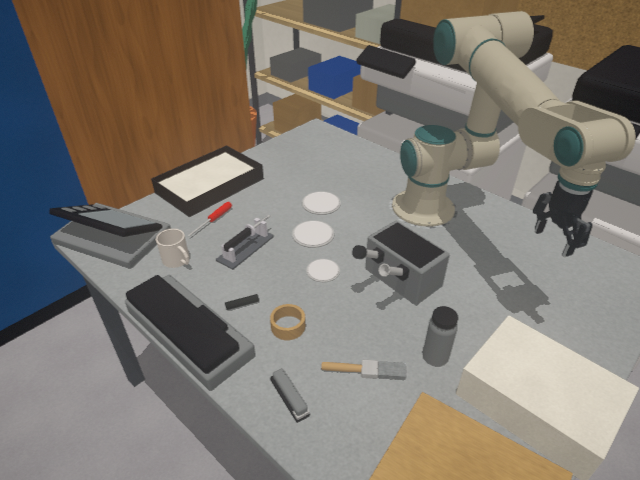

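View pics/top.png

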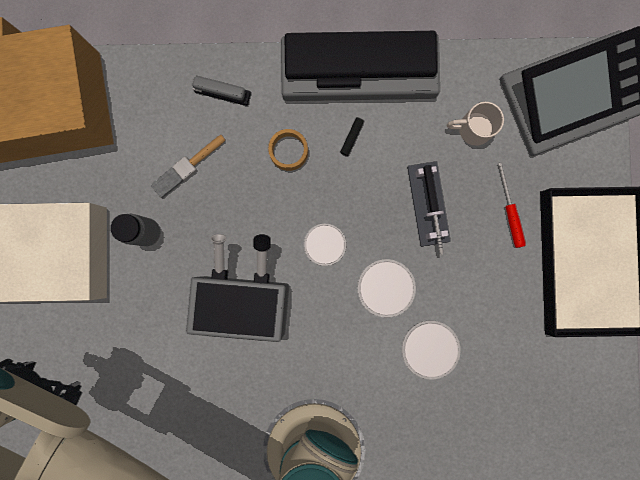

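```bash
cat > m.py <<'E'
from h import *
np.set_printoptions(precision=4,suppress=True)
D=np.load("top.npz"); im,d=D["im"],D["d"]; c=cam("top")
v,u=np.mgrid[:480,:640]; P=back(c,u.ravel(),v.ravel(),d.ravel()).reshape(480,640,3)
def rect(m,z=None):
    pts=P[m][:,:2].astype(np.float32); r=cv2.minAreaRect(pts*1000); return r,len(pts)
z=P[...,2]
b=np.zeros((480,640),bool); b[270:350,180:295]=1
m=b&(abs(z-.125)<.008); print("unit top",rect(m),np.median(z[m]))
b[:]=0; b[225:275,205:232]=1
m=b&(z>.06); print("left tube pts x max",P[m][:,:2].max(0),P[m][:,:2].min(0)); q=P[m]; q=q[q[:,2]>.12]; print(q.mean(0),q.max(0),q.min(0),len(q))
b[:]=0; b[155:262,405:455]=1
for lo,hi in((.004,.012),(.045,.08)):
    m=b&(z>lo)&(z<hi); print("cradle/rod",lo,rect(m))
b[:]=0;b[215:275,298:355]=1
m=b&(im.min(2)>180); r,n=rect(m); 
uv=np.argwhere(m)[:,::-1].astype(np.float32); (cc,rad)=cv2.minEnclosingCircle(uv); e=ray_z(c,cc,.006); print("plate",e,rad,np.linalg.norm(ray_z(c,(cc[0]+rad,cc[1]),.006)-e), np.median(z[m]))
big=cv2.resize(im[150:350,180:460],None,fx=2.8,fy=2.8,interpolation=cv2.INTER_CUBIC); save("crop1.png",big)
E
python3 m.py
```

```text
unit top (((345.1463317871094, 154.82086181640625), (200.30294799804688, 146.63800048828125), 84.21754455566406), 5437) 0.12664607258862384
left tube pts x max [0.4892 0.207 ] [ 0.4054 -0.036 ]
[0.4591 0.1856 0.1506] [0.4892 0.2015 1.3283] [ 0.4164 -0.036   0.12  ] 345
cradle/rod 0.004 (((550.3079833984375, -276.3395080566406), (113.65096282958984, 244.15655517578125), 88.53435516357422), 1565)
cradle/rod 0.045 (((539.5381469726562, -276.76446533203125), (199.75440979003906, 40.776527404785156), 8.341670036315918), 754)
plate [ 0.4677 -0.0319  0.006 ] 19.428468704223633 0.04478253980412578 0.0055860807757600345
```

View pics/crop1.png

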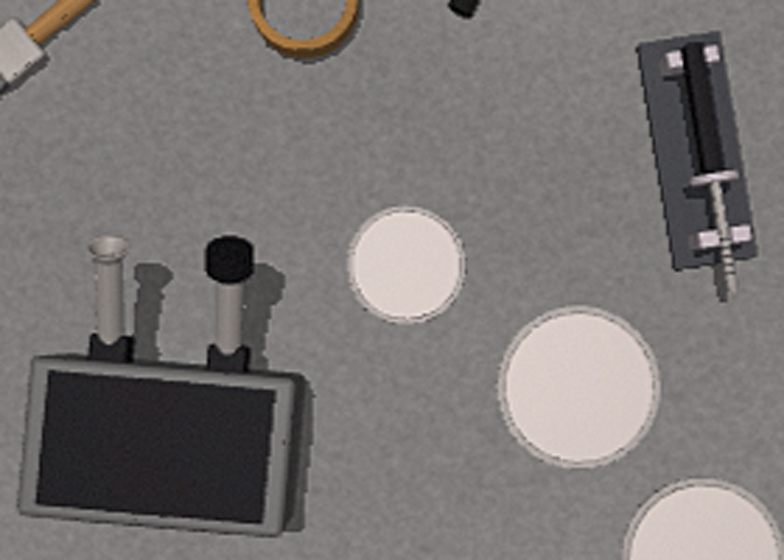

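Run:
```python
from h import *
np.set_printoptions(precision=4,suppress=True)
c=cam("top"); f=lambda x,y,z: ray_z(c,(180+x/2.8,150+y/2.8),z)
r=f(697,45,.066); t=f(728,298,.055); k=f(714,176,.055)
a=t-r; print("rod rear",r,"tip",t,"collar",k,"tipdir yaw",np.degrees(np.arctan2(a[1],a[0])),np.hypot(*a[:2]))
for n,p,q in(("front",(38,357),(300,375)),("back",(22,515),(280,535))):
    A,B=f(*p,.125),f(*q,.125); w=A-B; print(n,A,B,np.degrees(np.arctan2(-w[0],w[1])),np.hypot(*w[:2]))
print("mouth",f(108,243,.15),"cap",f(229,258,.155))
s=monitor.state(); print(s["tcp_pos"]); w=cam("wrist"); print(w, -w[1].T@w[2])
```

```text
rod rear [ 0.6358 -0.2663  0.066 ] tip [ 0.4356 -0.2876  0.055 ] collar [ 0.5327 -0.2791  0.055 ] tipdir yaw -173.92043274971718 0.2013294340634633
front [0.3997 0.243  0.125 ] [0.3828 0.0474 0.125 ] -4.946345613362072 0.19633237510386126
back [0.2826 0.2558 0.125 ] [0.2644 0.064  0.125 ] -5.422924787591456 0.19262727976483004
mouth [0.4827 0.1851 0.15  ] cap [0.4698 0.0959 0.155 ]
[0.2216 0.476  0.192 ]
(array([[413.0494,   0.    , 325.5287],
       [  0.    , 413.0494, 238.8049],
       [  0.    ,   0.    ,   1.    ]]), array([[ 0.4216,  0.9068, -0.0012],
       [ 0.8701, -0.4042,  0.2822],
       [ 0.2554, -0.1201, -0.9594]]), array([-0.5257, -0.0365,  0.3793])) [0.1565 0.5075 0.3735]
```

```bash
cat > go.py <<'E'
import sys
from h import *
def go(x,y,z,yaw):
    s=monitor.state(); p=s["tcp_pos"]; a=np.radians(s["tcp_rot"][2]); d=np.array([x,y,z])-p
    tx=[np.cos(a),np.sin(a)]@d[:2]; ty=[np.sin(a),-np.cos(a)]@d[:2]
    t=-((yaw-s["tcp_rot"][2]+180)%360-180)
    print(f't={s["time"]:.2f} tx {tx:.4f} ty {ty:.4f} tz {-d[2]:.4f} turn {np.radians(t):.4f} F {s["wrist_force"].round(1)} w {s["grip_width"]:.4f} p {p.round(4)} rot {s["tcp_rot"].round(2)}')
if __name__=="__main__": go(*map(float,sys.argv[1:]))
E
python3 -m jog '[{"tz":-0.04},{"tx":-0.04,"ty":-0.03,"tz":-0.06},{"tx":-0.638,"ty":-0.528,"tz":-0.05,"turn":-0.54},{"tx":-0.638,"ty":-0.528,"tz":-0.05,"turn":-0.54},{"tx":-0.638,"ty":-0.528,"tz":-0.05,"turn":-0.54},{"tx":-0.638,"ty":-0.528,"tz":-0.05,"turn":-0.54},{"tx":-0.638,"ty":-0.528,"tz":-0.05,"turn":-0.54},{"tx":-0.638,"ty":-0.528,"tz":-0.05,"turn":-0.54},{"tx":-0.638,"ty":-0.528,"tz":-0.05,"turn":-0.54},{"tx":-0.638,"ty":-0.528,"tz":-0.05,"turn":-0.54},{"tx":-0.638,"ty":-0.528,"tz":-0.05,"turn":-0.54},{"tx":-0.638,"ty":-0.528,"tz":-0.05,"turn":-0.54}]' 1 40; python3 go.py .578 -.272 .20 186
```

```text
t=0.70 tx -0.6388 ty -0.5276 tz -0.0080 turn -0.5405 F [-0.6  0.6 -0.9] w 0.0853 p [0.2216 0.476  0.192 ] rot [179.99   0.   155.03]invalid input at $[0]: expected keys tx, ty, tz, turn
```

Every row needs all four keys.

```bash
python3 -m jog '[{"tx":0,"ty":0,"tz":-0.04,"turn":0},{"tx":-0.04,"ty":-0.03,"tz":-0.05,"turn":0},{"tx":-0.638,"ty":-0.528,"tz":-0.05,"turn":-0.54},{"tx":-0.638,"ty":-0.528,"tz":-0.05,"turn":-0.54},{"tx":-0.638,"ty":-0.528,"tz":-0.05,"turn":-0.54},{"tx":-0.638,"ty":-0.528,"tz":-0.05,"turn":-0.54},{"tx":-0.638,"ty":-0.528,"tz":-0.05,"turn":-0.54},{"tx":-0.638,"ty":-0.528,"tz":-0.05,"turn":-0.54},{"tx":-0.638,"ty":-0.528,"tz":-0.05,"turn":-0.54},{"tx":-0.638,"ty":-0.528,"tz":-0.05,"turn":-0.54},{"tx":-0.638,"ty":-0.528,"tz":-0.05,"turn":-0.54},{"tx":-0.638,"ty":-0.528,"tz":-0.05,"turn":-0.54}]' 1 40; python3 go.py .578 -.272 .20 186
```

```text
time: 1.7
tcp_pos: [0.4104, 0.0811, 0.2416]
tcp_rot: [180.0, 0.1, -174.0]
wrist_force: [1.6, 0.4, -0.4]
grip_width: 0.0853
t=1.70 tx -0.1300 ty -0.3686 tz 0.0416 turn -0.0005 F [ 1.6  0.4 -0.4] w 0.0853 p [0.4104 0.0811 0.2416] rot [ 1.7999e+02  7.0000e-02 -1.7403e+02]
```

```bash
python3 -m jog '[{"tx":-0.13,"ty":-0.365,"tz":0.04,"turn":0},{"tx":-0.13,"ty":-0.365,"tz":0.04,"turn":0},{"tx":-0.13,"ty":-0.365,"tz":0.04,"turn":0},{"tx":-0.13,"ty":-0.365,"tz":0.04,"turn":0},{"tx":-0.13,"ty":-0.365,"tz":0.04,"turn":0},{"tx":-0.13,"ty":-0.365,"tz":0.04,"turn":0},{"tx":-0.13,"ty":-0.365,"tz":0.04,"turn":0},{"tx":-0.13,"ty":-0.365,"tz":0.04,"turn":0},{"tx":-0.13,"ty":-0.365,"tz":0.04,"turn":0},{"tx":-0.13,"ty":-0.365,"tz":0.04,"turn":0},{"tx":-0.13,"ty":-0.365,"tz":0.04,"turn":0},{"tx":-0.13,"ty":-0.365,"tz":0.04,"turn":0}]'
cat > w.py <<'E'
from h import *
import sys
s=monitor.state(); c=cam("wrist"); im,d=vision.read_camera("wrist"); save(sys.argv[1],im); np.savez("wrist",im=im,d=d,K=c[0],R=c[1],t=c[2],p=s["tcp_pos"],rot=s["tcp_rot"])
E
python3 w.py w1.png; python3 go.py .578 -.272 .20 186
```

```text
time: 2.7
tcp_pos: [0.5771, -0.2669, 0.2002]
tcp_rot: [179.9, -0.1, -174.1]
wrist_force: [0.3, -0.4, -0.3]
grip_width: 0.0853
t=2.75 tx -0.0002 ty -0.0060 tz 0.0011 turn -0.0005 F [-0.1 -0.3  0. ] w 0.0852 p [ 0.5772 -0.266   0.2011] rot [ 1.7997e+02 -1.0000e-02 -1.7403e+02]
```

View pics/w1.png

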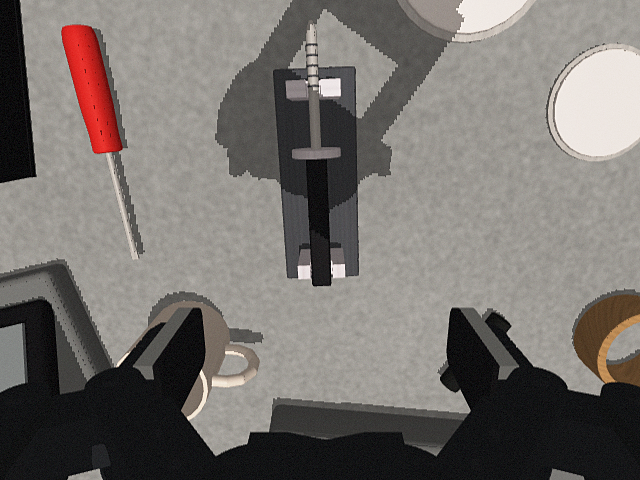

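Run:
```python
from h import *
np.set_printoptions(precision=4,suppress=True)
D=np.load("wrist.npz"); c=(D["K"],D["R"],D["t"])
t=ray_z(c,(311,22),.055); k=ray_z(c,(316.5,150),.055); r=ray_z(c,(320.5,276),.066); rt=ray_z(c,(321,285),.044)
print(t,k,r,rt); a=r-t; print(np.degrees(np.arctan2(a[1],a[0])),np.hypot(*a[:2]))
u=a[:2]/np.hypot(*a[:2]); print("origin",t[:2]+.151*u,k[:2]+.061*u)
```

```text
[ 0.4414 -0.2904  0.055 ] [ 0.5302 -0.2777  0.055 ] [ 0.6297 -0.2645  0.066 ] [ 0.6467 -0.2626  0.044 ]
7.826869812458379 0.19002126120501017
origin [ 0.591  -0.2698] [ 0.5907 -0.2694]
```

```bash
python3 -m jog '[{"tx":-0.003,"ty":-0.005,"tz":0.04,"turn":-0.02},{"tx":-0.003,"ty":-0.005,"tz":0.08,"turn":-0.02},{"tx":-0.003,"ty":-0.005,"tz":0.12,"turn":-0.02},{"tx":-0.003,"ty":-0.005,"tz":0.145,"turn":-0.02},{"tx":-0.003,"ty":-0.005,"tz":0.165,"turn":-0.02},{"tx":-0.003,"ty":-0.005,"tz":0.165,"turn":-0.02},{"tx":-0.003,"ty":-0.005,"tz":0.165,"turn":-0.02},{"tx":-0.003,"ty":-0.005,"tz":0.165,"turn":-0.02}]'; python3 go.py .580 -.271 .0363 187
python3 -m jog '[{"tx":0,"ty":0,"tz":0,"turn":0},{"tx":0,"ty":0,"tz":0,"turn":0},{"tx":0,"ty":0,"tz":0,"turn":0},{"tx":0,"ty":0,"tz":0,"turn":0},{"tx":0,"ty":0,"tz":0,"turn":0},{"tx":0,"ty":0,"tz":0,"turn":0},{"tx":0,"ty":0,"tz":0,"turn":0},{"tx":0,"ty":0,"tz":0,"turn":0},{"tx":0,"ty":0,"tz":0,"turn":0},{"tx":0,"ty":0,"tz":0,"turn":0}]' -1 40; python3 go.py .580 -.271 .0363 187
```

```text
time: 3.42
tcp_pos: [0.582, -0.2709, 0.0391]
tcp_rot: [-179.9, 0.2, -172.8]
wrist_force: [-0.0, -0.6, 0.3]
grip_width: 0.0854
t=3.42 tx 0.0020 ty 0.0002 tz 0.0028 turn 0.0030 F [-0.  -0.6  0.3] w 0.0854 p [ 0.582  -0.2709  0.0391] rot [-179.88    0.18 -172.83]
time: 4.25
tcp_pos: [0.5808, -0.271, 0.0361]
tcp_rot: [180.0, -0.0, -172.9]
wrist_force: [-0.7, 0.7, -0.4]
grip_width: 0.0002
t=4.25 tx 0.0007 ty 0.0001 tz -0.0002 turn 0.0020 F [-0.7  0.7 -0.4] w 0.0002 p [ 0.5808 -0.271   0.0361] rot [ 179.99   -0.   -172.88]
```

```bash
python3 w.py w2.png
```

```text
(no output)
```

View pics/w2.png

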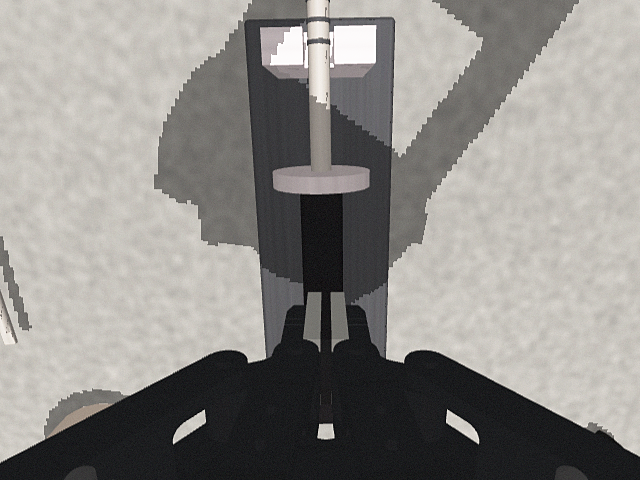

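Run:
```python
from h import *
np.set_printoptions(precision=4,suppress=True)
D=np.load("wrist.npz"); c=(D["K"],D["R"],D["t"]); d=D["d"]
for n,u,v in(("handle",322,230),("handle end",322,285),("collar",320,185),("padL",313,305),("padR",339,305),("gap",326,300),("gap",326,330),("gap",326,350),("fing",300,320),("plate",280,260),("slot",326,432),("finger top",300,350),("hl",308,280),("hr",340,280)):
    print(n,d[v,u],back(c,np.array([u]),np.array([v]),np.array([d[v,u]]))[0])
print(monitor.state())
save("w2c.png",cv2.resize(D["im"][180:400,240:410],None,fx=3.5,fy=2.7,interpolation=cv2.INTER_CUBIC)*1)
```

```text
handle 0.15672441 [ 0.5503 -0.2751  0.0663]
handle end 0.1644181 [ 0.5732 -0.2723  0.0651]
collar 0.14460108 [ 0.5322 -0.278   0.0736]
padL 0.13874424 [ 0.57   -0.2755  0.0908]
padR 0.13917072 [ 0.5691 -0.2668  0.0904]
gap 0.14315589 [ 0.5697 -0.2711  0.0862]
gap 0.12379351 [ 0.5701 -0.2711  0.1065]
gap 0.11852944 [ 0.573  -0.2707  0.1129]
fing 0.13756315 [ 0.5748 -0.2792  0.0933]
plate 0.22221534 [ 0.5855 -0.2941  0.0076]
slot 0.26349768 [ 0.7005 -0.2547 -0.0005]
finger top 0.10875517 [ 0.5686 -0.2782  0.1215]
hl 0.16361329 [ 0.5716 -0.2781  0.0652]
hr 0.16350304 [ 0.57   -0.2655  0.0653]
{'time': 4.3, 'joint_positions': array([ -28.3201,   26.9668,   69.9331,    0.006 ,   83.1025, -125.4366]), 'qd': array([-0.0104,  0.1333, -0.1058,  0.0297,  0.0244, -0.0739]), 'joint_torque': array([ -0.0028, -52.6257, -34.2109,   0.0001,   0.0008,   0.    ]), 'tcp_pos': array([ 0.5808, -0.271 ,  0.0362]), 'tcp_rot': array([ 179.9938,    0.0015, -172.8842]), 'wrist_force': array([-0.1764,  0.2461, -0.5374]), 'wrist_torque': array([ 0.0513,  0.0032, -0.0357]), 'grip_width': -0.00022339586875176813}
```

Run:
```python
from h import *
D=np.load("wrist.npz"); c=(D["K"],D["R"],D["t"]); p=D["p"]
for z in(0,.0187,.03,.054,.07): print(z,proj(c,p+[0,0,z]))
```

```text
0 [323.31872848 276.30774801]
0.0187 [323.04729323 292.44745847]
0.03 [322.85474882 303.89627028]
0.054 [322.3486089 333.9916681]
0.07 [321.90933432 360.11121084]
```

View pics/w2c.png

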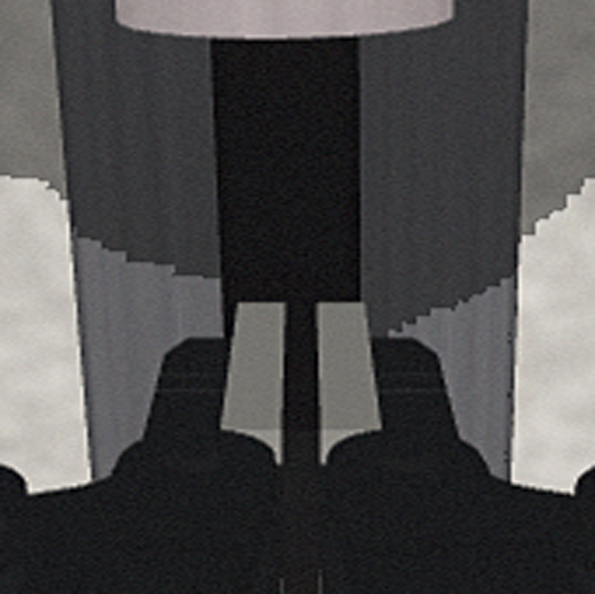

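```bash
python3 -m jog '[{"tx":0,"ty":0,"tz":-0.04,"turn":0},{"tx":0,"ty":0,"tz":-0.08,"turn":0},{"tx":0,"ty":0,"tz":-0.12,"turn":0},{"tx":0,"ty":0,"tz":-0.12,"turn":0},{"tx":0,"ty":0,"tz":-0.12,"turn":0}]'
python3 - <<'E'
from h import *
np.set_printoptions(precision=4,suppress=True)
p=monitor.state()["tcp_pos"]; print(p)
im,d=vision.read_camera("scene"); c=cam("scene"); v,u=np.mgrid[:480,:640]
P=back(c,u.ravel(),v.ravel(),d.ravel()); P=P[(abs(P[:,:2]-p[:2])<.06).all(1)&(P[:,2]>.09)&(P[:,2]<.32)]
h,e=np.histogram(P[:,2]-p[2],np.arange(-.04,.17,.01)); print(list(zip(e.round(3),h)))
uv=proj(c,p); print(uv); x,y=int(uv[0]),int(uv[1]); cr=im[y-110:y+40,x-75:x+75].copy(); cr=cv2.resize(cr,None,fx=4,fy=4,interpolation=cv2.INTER_CUBIC)
for z,co in((0,(255,0,0)),(.0187,(0,255,0)),(.0727,(0,0,255))):
    q=proj(c,p+[0,0,z]); cv2.circle(cr,(int((q[0]-x+75)*4),int((q[1]-y+110)*4)),4,co,-1)
save("s2.png",cr)
E
```

```text
time: 4.72
tcp_pos: [0.5822, -0.2718, 0.1602]
tcp_rot: [-179.8, 0.3, -172.9]
wrist_force: [-0.5, -0.5, -1.5]
grip_width: 0.0002
[ 0.5822 -0.2718  0.1602]
[(np.float64(-0.04), np.int64(0)), (np.float64(-0.03), np.int64(0)), (np.float64(-0.02), np.int64(0)), (np.float64(-0.01), np.int64(0)), (np.float64(0.0), np.int64(0)), (np.float64(0.01), np.int64(0)), (np.float64(0.02), np.int64(0)), (np.float64(0.03), np.int64(2)), (np.float64(0.04), np.int64(18)), (np.float64(0.05), np.int64(32)), (np.float64(0.06), np.int64(31)), (np.float64(0.07), np.int64(21)), (np.float64(0.08), np.int64(45)), (np.float64(0.09), np.int64(70)), (np.float64(0.1), np.int64(81)), (np.float64(0.11), np.int64(92)), (np.float64(0.12), np.int64(96)), (np.float64(0.13), np.int64(113)), (np.float64(0.14), np.int64(99)), (np.float64(0.15), np.int64(49))]
[234.2753 209.8334]
```

View pics/s2.png

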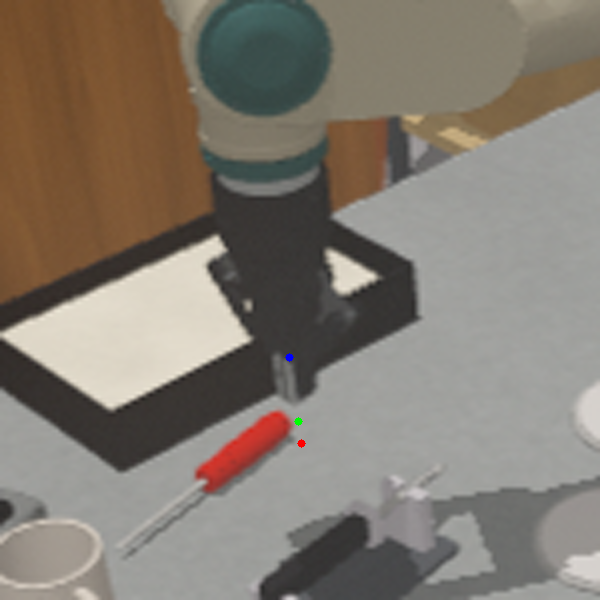

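```bash
python3 -m jog '[{"tx":0,"ty":0,"tz":0,"turn":0},{"tx":0,"ty":0,"tz":0,"turn":0},{"tx":0,"ty":0,"tz":0,"turn":0},{"tx":0,"ty":0,"tz":0,"turn":0},{"tx":0,"ty":0,"tz":0,"turn":0},{"tx":0,"ty":0,"tz":0.04,"turn":0},{"tx":0,"ty":0,"tz":0.08,"turn":0},{"tx":0,"ty":0,"tz":0.11,"turn":0},{"tx":0,"ty":0,"tz":0.13,"turn":0},{"tx":0,"ty":0,"tz":0.145,"turn":0},{"tx":0,"ty":0,"tz":0.16,"turn":0},{"tx":0,"ty":0,"tz":0.16,"turn":0}]' 1 40
python3 -m jog '[{"tx":0,"ty":0,"tz":0,"turn":0},{"tx":0,"ty":0,"tz":0,"turn":0},{"tx":0,"ty":0,"tz":0,"turn":0},{"tx":0,"ty":0,"tz":0,"turn":0},{"tx":0,"ty":0,"tz":0,"turn":0},{"tx":0,"ty":0,"tz":0,"turn":0},{"tx":0,"ty":0,"tz":0,"turn":0},{"tx":0,"ty":0,"tz":0,"turn":0},{"tx":0,"ty":0,"tz":0,"turn":0}]' -1 40; python3 go.py .580 -.271 -.004 187
```

```text
time: 5.77
tcp_pos: [0.5786, -0.2699, -0.008]
tcp_rot: [179.8, -0.3, -172.9]
wrist_force: [-0.1, -0.8, -0.9]
grip_width: 0.0855
time: 6.52
tcp_pos: [0.5811, -0.2713, -0.003]
tcp_rot: [-180.0, 0.1, -172.9]
wrist_force: [-1.3, 0.1, 5.2]
grip_width: 0.0157
t=6.52 tx 0.0011 ty 0.0004 tz 0.0010 turn 0.0021 F [-1.3  0.1  5.2] w 0.0157 p [ 0.5811 -0.2713 -0.003 ] rot [-1.7996e+02  6.0000e-02 -1.7288e+02]
```

```bash
python3 -m jog '[{"tx":0,"ty":0,"tz":0,"turn":0},{"tx":0,"ty":0,"tz":-0.02,"turn":0},{"tx":0,"ty":0,"tz":-0.05,"turn":0},{"tx":0,"ty":0,"tz":-0.08,"turn":0},{"tx":0,"ty":0,"tz":-0.11,"turn":0},{"tx":0,"ty":0,"tz":-0.14,"turn":0},{"tx":0,"ty":0,"tz":-0.16,"turn":0},{"tx":0,"ty":0,"tz":-0.17,"turn":0},{"tx":0,"ty":0,"tz":-0.17,"turn":0},{"tx":0,"ty":0,"tz":-0.17,"turn":0}]' - 60; python3 go.py .654 .169 .167 174.8
```

```text
time: 7.35
tcp_pos: [0.5805, -0.2709, 0.1647]
tcp_rot: [179.9, -0.1, -172.9]
wrist_force: [1.1, 0.4, -1.8]
grip_width: 0.015
t=7.35 tx -0.1274 ty 0.4274 tz -0.0023 turn 0.2149 F [ 1.1  0.4 -1.8] w 0.0150 p [ 0.5805 -0.2709  0.1647] rot [ 1.7994e+02 -7.0000e-02 -1.7289e+02]
```

```bash
python3 -m jog '[{"tx":-0.01,"ty":0.03,"tz":0,"turn":0.02},{"tx":-0.02,"ty":0.065,"tz":0,"turn":0.04},{"tx":-0.03,"ty":0.10,"tz":0,"turn":0.06},{"tx":-0.042,"ty":0.14,"tz":0,"turn":0.08},{"tx":-0.054,"ty":0.18,"tz":0,"turn":0.10},{"tx":-0.066,"ty":0.22,"tz":0,"turn":0.12},{"tx":-0.078,"ty":0.26,"tz":0,"turn":0.14},{"tx":-0.09,"ty":0.30,"tz":0,"turn":0.16},{"tx":-0.10,"ty":0.34,"tz":0,"turn":0.18},{"tx":-0.11,"ty":0.375,"tz":0,"turn":0.20},{"tx":-0.12,"ty":0.405,"tz":0,"turn":0.215},{"tx":-0.127,"ty":0.427,"tz":0,"turn":0.215}]'
python3 -m jog '[{"tx":0,"ty":0,"tz":0,"turn":0},{"tx":0,"ty":0,"tz":0,"turn":0}]'
python3 w.py w3.png;  python3 go.py .654 .169 .167 174.8
```

```text
time: 8.35
tcp_pos: [0.6527, 0.1715, 0.1625]
tcp_rot: [-180.0, -0.3, 174.9]
wrist_force: [0.9, -0.0, -1.1]
grip_width: 0.0151
time: 8.52
tcp_pos: [0.6528, 0.1696, 0.1626]
tcp_rot: [-179.9, -0.3, 174.9]
wrist_force: [0.7, -0.1, -0.5]
grip_width: 0.0151
t=8.57 tx -0.0009 ty 0.0008 tz -0.0037 turn 0.0006 F [-0.3 -0.6 -1.9] w 0.0156 p [0.653  0.1683 0.1633] rot [-179.91   -0.23  174.83]
```

View pics/w3.png

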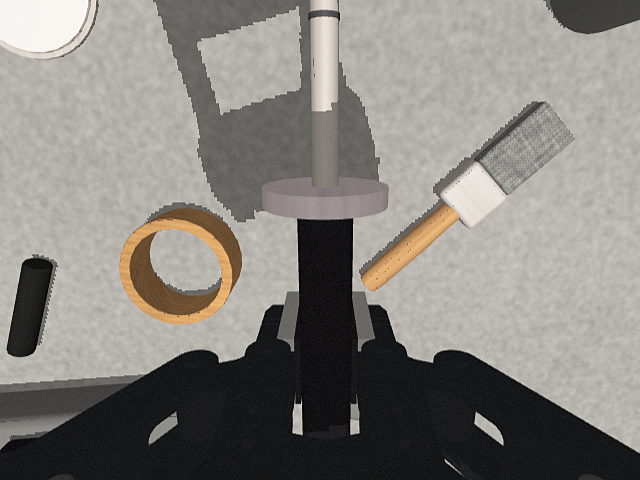

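```bash
cat > rod.py <<'E'
from h import *
np.set_printoptions(precision=4,suppress=True)
D=np.load("wrist.npz"); c=(D["K"],D["R"],D["t"]); d=D["d"]; p=D["p"]; a=np.radians(D["rot"][2])
ux=-np.array([np.cos(a),np.sin(a)]); uy=np.array([-ux[1],ux[0]])   # rod +x axis if aligned
v,u=np.mgrid[:480,:640]; P=back(c,u.ravel(),v.ravel(),d.ravel()); q=P-p
x=q[:,:2]@ux; y=q[:,:2]@uy; z=q[:,2]
def prof(lo,hi,zlo=-.05,zhi=.12):
    m=(x>lo)&(x<hi)&(abs(y)<.006)&(z>zlo)&(z<zhi); return m
for lo in np.arange(-.16,.07,.01):
    m=(x>lo)&(x<lo+.01)&(abs(y)<.03)&(z>-.06)&(z<.11)
    if m.sum()>5: 
        zt=np.percentile(z[m],95); k=m&(z>zt-.004); print(f"{lo+.005:.3f} ztop {zt:.4f} ymid {(y[k].min()+y[k].max())/2:.4f} n {m.sum()}")
E
python3 rod.py
```

```text
-0.105 ztop 0.0625 ymid 0.0006 n 142
-0.095 ztop 0.0627 ymid 0.0006 n 1243
-0.085 ztop 0.0624 ymid 0.0008 n 1143
-0.075 ztop 0.0624 ymid 0.0008 n 1060
-0.065 ztop 0.0624 ymid 0.0009 n 994
-0.055 ztop 0.0765 ymid 0.0010 n 3412
-0.045 ztop 0.0769 ymid 0.0007 n 2595
-0.035 ztop 0.0695 ymid 0.0010 n 1812
-0.025 ztop 0.0694 ymid 0.0011 n 1674
-0.015 ztop 0.1087 ymid 0.0013 n 9885
-0.005 ztop 0.0955 ymid -0.0000 n 6161
0.005 ztop 0.0955 ymid -0.0000 n 2813
0.015 ztop 0.0845 ymid -0.0096 n 1406
0.025 ztop 0.0691 ymid 0.0014 n 1182
0.035 ztop 0.0685 ymid 0.0014 n 45
```

```bash
cat >> rod.py <<'E'
m=(abs(y)<.012)&(z>.0725)&(x<-.03)&(x>-.08); print("collar x",np.percentile(x[m],[1,5,50,95,99]))
E
python3 rod.py | tail -1
python3 - <<'E'
from h import *
c=cam("top"); im,d=vision.read_camera("top"); cr=im[195:275,190:300]; save("t2.png",cv2.resize(cr,None,fx=7,fy=7,interpolation=cv2.INTER_CUBIC))
s=monitor.state()["tcp_pos"]; print(s)
E
```

```text
collar x [-0.071  -0.071  -0.0513 -0.0466 -0.0462]
[0.65325681 0.16762062 0.16400374]
```

View pics/t2.png

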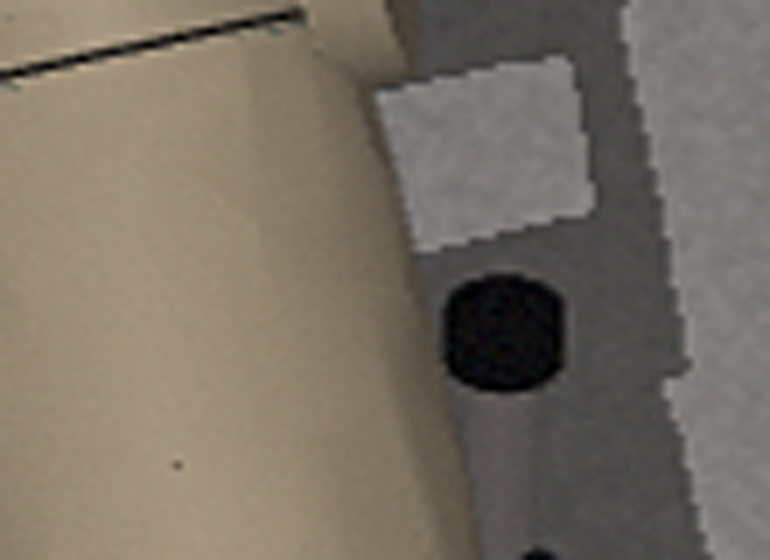

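```bash
python3 -m jog '[{"tx":0,"ty":0,"tz":0.02,"turn":0},{"tx":0.004,"ty":-0.001,"tz":0.045,"turn":0},{"tx":0.008,"ty":-0.001,"tz":0.065,"turn":0},{"tx":0.008,"ty":-0.001,"tz":0.076,"turn":0},{"tx":0.008,"ty":-0.001,"tz":0.076,"turn":0},{"tx":0.008,"ty":-0.001,"tz":0.076,"turn":0}]'; python3 go.py .6448 .1693 .0885 174.8
cat > sc.py <<'E'
from h import *
import sys
im,d=vision.read_camera("scene"); c=cam("scene"); M=np.array([.483,.185,.15]); q=proj(c,M); x0,y0=int(q[0])-40,int(q[1])-45
k=9; cr=cv2.resize(im[y0:y0+65,x0:x0+85],None,fx=k,fy=k,interpolation=cv2.INTER_CUBIC)
s=monitor.state(); p=s["tcp_pos"]; a=np.radians(s["tcp_rot"][2]+180); ux=np.array([np.cos(a),np.sin(a),0])
for X,co in((M,(255,0,0)),(p+[0,.001,.0585]-.1425*ux,(0,255,0)),(p+[0,.001,.0585]-.0525*ux,(0,0,255))):
    w=(proj(c,X)-[x0,y0]+.5)*k; print(w.round()); cv2.circle(cr,tuple(int(i) for i in w),3,co,-1)
save(sys.argv[1],cr)
E
python3 sc.py s3.png
```

```text
time: 9.12
tcp_pos: [0.6459, 0.1673, 0.0903]
tcp_rot: [-180.0, -0.0, 174.7]
wrist_force: [0.2, 0.1, -0.0]
grip_width: 0.0151
t=9.12 tx 0.0013 ty 0.0019 tz 0.0018 turn -0.0011 F [ 0.2  0.1 -0. ] w 0.0151 p [0.6459 0.1673 0.0903] rot [-1.7999e+02 -3.0000e-02  1.7474e+02]
[373. 413.]
[315. 447.]
[ 80. 602.]
```

View pics/s3.png

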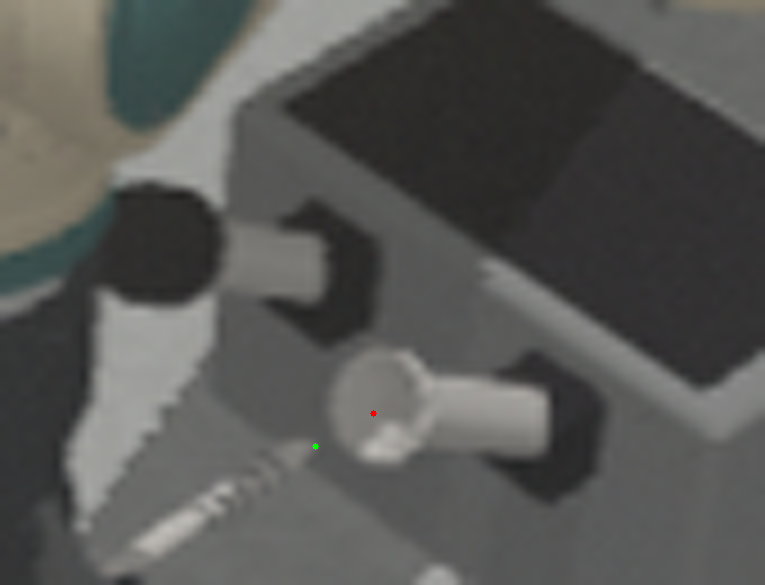

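```bash
python3 -m jog '[{"tx":0,"ty":0.0028,"tz":0.002,"turn":0},{"tx":0.01,"ty":0.0028,"tz":0.002,"turn":0},{"tx":0.016,"ty":0.0028,"tz":0.002,"turn":0},{"tx":0.022,"ty":0.0028,"tz":0.002,"turn":0},{"tx":0.028,"ty":0.0028,"tz":0.002,"turn":0},{"tx":0.031,"ty":0.0028,"tz":0.002,"turn":0},{"tx":0.031,"ty":0.0028,"tz":0.002,"turn":0},{"tx":0.031,"ty":0.0028,"tz":0.002,"turn":0}]' - 30;  python3 go.py .614 .173 .0875 174.8
```

```text
time: 9.83
tcp_pos: [0.6153, 0.1738, 0.0885]
tcp_rot: [180.0, 0.0, 174.8]
wrist_force: [0.5, -0.2, -1.4]
grip_width: 0.0149
t=9.83 tx 0.0012 ty -0.0009 tz 0.0010 turn 0.0000 F [ 0.5 -0.2 -1.4] w 0.0149 p [0.6153 0.1738 0.0885] rot [1.7999e+02 3.0000e-02 1.7480e+02]
```

```bash
python3 -m jog '[{"tx":0.003,"ty":0,"tz":0,"turn":0},{"tx":0.004,"ty":0,"tz":-0.006,"turn":0},{"tx":0.004,"ty":0,"tz":-0.012,"turn":0},{"tx":0.0045,"ty":0,"tz":-0.018,"turn":0},{"tx":0.006,"ty":0,"tz":-0.024,"turn":0},{"tx":0.008,"ty":0,"tz":-0.03,"turn":0},{"tx":0.010,"ty":0,"tz":-0.035,"turn":0},{"tx":0.012,"ty":0,"tz":-0.039,"turn":0},{"tx":0.012,"ty":0,"tz":-0.039,"turn":0}]' - 20;  python3 w.py w4.png; python3 rod.py; python3 go.py .614 .173 .0875 174.8
```

```text
time: 10.58
tcp_pos: [0.6069, 0.1746, 0.131]
tcp_rot: [179.9, 0.6, 174.7]
wrist_force: [12.2, -0.2, -2.5]
grip_width: 0.0151
-0.105 ztop 0.0374 ymid 0.0009 n 681
-0.095 ztop 0.0396 ymid 0.0009 n 841
-0.085 ztop 0.0420 ymid 0.0009 n 786
-0.075 ztop 0.0442 ymid 0.0009 n 791
-0.065 ztop 0.0466 ymid 0.0009 n 766
-0.055 ztop 0.0645 ymid 0.0008 n 1823
-0.045 ztop 0.0647 ymid 0.0004 n 2308
-0.035 ztop 0.0614 ymid 0.0010 n 1721
-0.025 ztop 0.0637 ymid 0.0008 n 1673
-0.015 ztop 0.1087 ymid 0.0009 n 10508
-0.005 ztop 0.0949 ymid 0.0000 n 6193
0.005 ztop 0.0952 ymid -0.0000 n 2845
0.015 ztop 0.0733 ymid -0.0097 n 1585
0.025 ztop 0.0743 ymid 0.0010 n 665
collar x [-0.0739 -0.0739 -0.0739 -0.0739 -0.0739]
t=10.63 tx -0.0072 ty -0.0009 tz 0.0431 turn -0.0012 F [13.  -0.4 -0.4] w 0.0153 p [0.607  0.1745 0.1306] rot [179.88   0.63 174.73]
```

```bash
python3 -m jog '[{"tx":-0.008,"ty":0,"tz":0.002,"turn":0},{"tx":-0.008,"ty":0,"tz":0.010,"turn":0},{"tx":-0.006,"ty":0,"tz":0.0115,"turn":0},{"tx":-0.003,"ty":0,"tz":0.0135,"turn":0},{"tx":-0.001,"ty":0,"tz":0.007,"turn":0},{"tx":0.002,"ty":0,"tz":0.001,"turn":0},{"tx":0.0045,"ty":0,"tz":-0.006,"turn":0},{"tx":0.007,"ty":0,"tz":-0.012,"turn":0},{"tx":0.007,"ty":0,"tz":-0.012,"turn":0}]' - 20;  python3 w.py w5.png; python3 rod.py | head -5; python3 go.py .614 .173 .0875 174.8
```

```text
time: 11.38
tcp_pos: [0.5968, 0.1757, 0.1416]
tcp_rot: [179.9, 0.2, 174.8]
wrist_force: [1.6, -0.3, -2.7]
grip_width: 0.0152
-0.115 ztop 0.0167 ymid 0.0010 n 1060
-0.105 ztop 0.0211 ymid 0.0010 n 812
-0.095 ztop 0.0249 ymid 0.0008 n 649
-0.085 ztop 0.0290 ymid 0.0010 n 662
-0.075 ztop 0.0327 ymid 0.0010 n 656
t=11.43 tx -0.0173 ty -0.0011 tz 0.0534 turn 0.0000 F [ 2.5 -0.2 -2.5] w 0.0152 p [0.5969 0.1756 0.1409] rot [1.7995e+02 1.7000e-01 1.7480e+02]
```

```bash
python3 -m jog '[{"tx":0.003,"ty":0,"tz":-0.005,"turn":0},{"tx":0.006,"ty":0,"tz":-0.011,"turn":0},{"tx":0.010,"ty":0,"tz":-0.017,"turn":0},{"tx":0.014,"ty":0,"tz":-0.022,"turn":0},{"tx":0.018,"ty":0,"tz":-0.027,"turn":0},{"tx":0.018,"ty":0,"tz":-0.027,"turn":0},{"tx":0.018,"ty":0,"tz":-0.027,"turn":0}]' - 20;  python3 w.py w6.png; python3 rod.py | head -6; python3 go.py .614 .173 .0875 174.8
```

```text
time: 12.02
tcp_pos: [0.5784, 0.1772, 0.1673]
tcp_rot: [180.0, 0.1, 174.8]
wrist_force: [2.2, -0.6, -0.8]
grip_width: 0.0149
-0.125 ztop -0.0207 ymid 0.0007 n 202
-0.115 ztop -0.0135 ymid 0.0007 n 914
-0.105 ztop -0.0053 ymid 0.0007 n 1621
-0.095 ztop -0.0049 ymid 0.0010 n 1519
-0.085 ztop 0.0034 ymid 0.0010 n 486
-0.075 ztop 0.0104 ymid 0.0010 n 515
t=12.07 tx -0.0361 ty -0.0010 tz 0.0792 turn 0.0000 F [ 2.6  0.2 -2.5] w 0.0151 p [0.5782 0.1772 0.1667] rot [179.97  -0.   174.8 ]
```

```bash
python3 -m jog '[{"tx":0.0041,"ty":0,"tz":0.0029,"turn":0},{"tx":0.0082,"ty":0,"tz":0.0057,"turn":0},{"tx":0.0131,"ty":0,"tz":0.0092,"turn":0},{"tx":0.0180,"ty":0,"tz":0.0126,"turn":0},{"tx":0.0229,"ty":0,"tz":0.0161,"turn":0},{"tx":0.0278,"ty":0,"tz":0.0195,"turn":0},{"tx":0.0328,"ty":0,"tz":0.0230,"turn":0},{"tx":0.0377,"ty":0,"tz":0.0264,"turn":0},{"tx":0.0426,"ty":0,"tz":0.0298,"turn":0},{"tx":0.0475,"ty":0,"tz":0.0333,"turn":0},{"tx":0.0475,"ty":0,"tz":0.0333,"turn":0}]' - 30;  python3 w.py w7.png; python3 rod.py | head -14; python3 go.py .614 .173 .0875 174.8
```

```text
time: 12.98
tcp_pos: [0.5298, 0.1815, 0.132]
tcp_rot: [-180.0, -0.1, 174.8]
wrist_force: [0.6, -0.3, -7.0]
grip_width: 0.0152
-0.125 ztop -0.0192 ymid 0.0018 n 220
-0.115 ztop -0.0139 ymid 0.0014 n 1512
-0.105 ztop -0.0065 ymid 0.0012 n 1040
-0.095 ztop 0.0007 ymid 0.0012 n 1133
-0.085 ztop 0.0078 ymid 0.0008 n 1207
-0.075 ztop 0.0146 ymid 0.0006 n 1282
-0.065 ztop 0.0260 ymid 0.0007 n 1442
-0.055 ztop 0.0302 ymid 0.0008 n 1623
-0.045 ztop 0.0462 ymid 0.0007 n 3087
-0.035 ztop 0.0467 ymid 0.0011 n 2447
-0.025 ztop 0.0539 ymid 0.0011 n 1879
-0.015 ztop 0.1087 ymid 0.0012 n 10370
-0.005 ztop 0.0952 ymid -0.0000 n 6583
0.005 ztop 0.0951 ymid -0.0000 n 3466
t=13.03 tx -0.0846 ty -0.0008 tz 0.0445 turn 0.0003 F [ 0.2  0.6 -5.9] w 0.0153 p [0.5298 0.1815 0.132 ] rot [-1.7997e+02 -1.4000e-01  1.7482e+02]
```

```bash
python3 -m jog '[{"tx":0.0016,"ty":0,"tz":0.0014,"turn":0},{"tx":0.0033,"ty":0,"tz":0.0026,"turn":0},{"tx":0.0049,"ty":0,"tz":0.0037,"turn":0},{"tx":0.0066,"ty":0,"tz":0.0049,"turn":0},{"tx":0.0082,"ty":0,"tz":0.006,"turn":0},{"tx":0.0098,"ty":0,"tz":0.0072,"turn":0},{"tx":0.0106,"ty":0,"tz":0.0078,"turn":0},{"tx":0.0115,"ty":0,"tz":0.0083,"turn":0},{"tx":0.0115,"ty":0,"tz":0.0083,"turn":0}]';  python3 w.py w8.png; python3 rod.py | sed -n 5,14p; python3 go.py .614 .173 .0875 174.8
```

```text
time: 13.78
tcp_pos: [0.5194, 0.1825, 0.1245]
tcp_rot: [-180.0, -0.0, 174.8]
wrist_force: [1.6, -0.6, -3.6]
grip_width: 0.0152
-0.085 ztop 0.0078 ymid 0.0014 n 1208
-0.075 ztop 0.0147 ymid 0.0010 n 1290
-0.065 ztop 0.0218 ymid 0.0010 n 1403
-0.055 ztop 0.0324 ymid 0.0006 n 1585
-0.045 ztop 0.0463 ymid 0.0010 n 2613
-0.035 ztop 0.0468 ymid 0.0010 n 2449
-0.025 ztop 0.0540 ymid 0.0011 n 1877
-0.015 ztop 0.1087 ymid 0.0011 n 10402
-0.005 ztop 0.0952 ymid -0.0000 n 6636
0.005 ztop 0.0951 ymid 0.0000 n 3422
t=13.83 tx -0.0951 ty -0.0009 tz 0.0370 turn 0.0001 F [ 2.4  0.5 -3.8] w 0.0149 p [0.5194 0.1825 0.1245] rot [ 1.800e+02 -3.000e-02  1.748e+02]
```

```bash
python3 -m jog '[{"tx":0.0008,"ty":0,"tz":0.0006,"turn":0},{"tx":0.0016,"ty":0,"tz":0.0011,"turn":0},{"tx":0.0025,"ty":0,"tz":0.0017,"turn":0},{"tx":0.0033,"ty":0,"tz":0.0023,"turn":0},{"tx":0.0041,"ty":0,"tz":0.0029,"turn":0},{"tx":0.0041,"ty":0,"tz":0.0029,"turn":0}]';  python3 go.py .614 .173 .0875 174.8; python3 w.py w9.png
python3 - <<'E'
from h import *
im=np.load("wrist.npz")["im"][60:300,200:450]; save("w9c.png",cv2.resize(im,None,fx=2.5,fy=2.5))
E
```

```text
time: 14.33
tcp_pos: [0.5179, 0.1826, 0.1236]
tcp_rot: [179.9, 0.4, 174.7]
wrist_force: [9.7, -1.6, 0.3]
grip_width: 0.0152
t=14.33 tx -0.0966 ty -0.0007 tz 0.0361 turn -0.0010 F [ 9.7 -1.6  0.3] w 0.0152 p [0.5179 0.1826 0.1236] rot [179.93   0.4  174.74]
```

View pics/w9c.png

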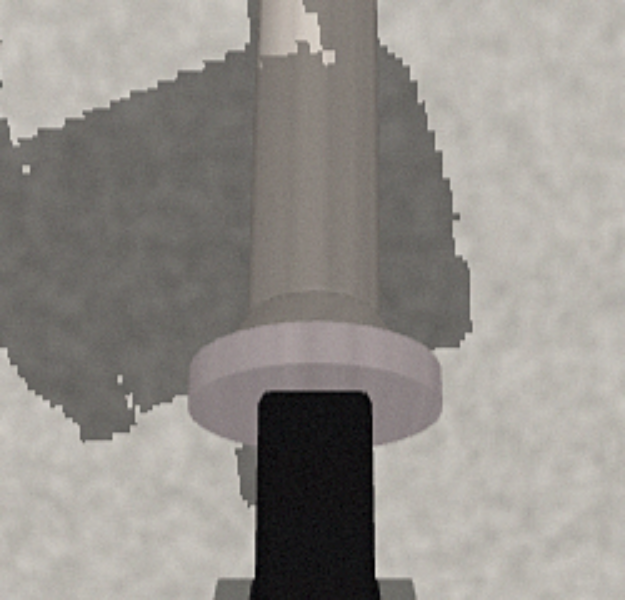

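```bash
python3 -m jog '[{"tx":0.0012,"ty":0,"tz":0.0009,"turn":0},{"tx":0.0016,"ty":0,"tz":0.0012,"turn":0},{"tx":0.0016,"ty":0,"tz":0.0012,"turn":0},{"tx":0.0016,"ty":0,"tz":0.0012,"turn":0},{"tx":0.0016,"ty":0,"tz":0.0012,"turn":0},{"tx":0.0016,"ty":0,"tz":0.0012,"turn":0},{"tx":0.0016,"ty":0,"tz":0.0012,"turn":0},{"tx":0.0016,"ty":0,"tz":0.0012,"turn":0},{"tx":0.0016,"ty":0,"tz":0.0012,"turn":0},{"tx":0.0016,"ty":0,"tz":0.0012,"turn":0},{"tx":0.0016,"ty":0,"tz":0.0012,"turn":0},{"tx":0.0016,"ty":0,"tz":0.0012,"turn":0}]';  python3 go.py .614 .173 .0875 174.8; python3 w.py w10.png; python3 rod.py | sed -n 5,14p
```

```text
time: 15.38
tcp_pos: [0.518, 0.1826, 0.1237]
tcp_rot: [179.9, 0.6, 174.7]
wrist_force: [15.7, -2.5, 2.9]
grip_width: 0.0152
t=15.38 tx -0.0965 ty -0.0007 tz 0.0362 turn -0.0016 F [15.7 -2.5  2.9] w 0.0152 p [0.518  0.1826 0.1237] rot [179.89   0.65 174.71]
-0.085 ztop 0.0076 ymid 0.0010 n 1232
-0.075 ztop 0.0146 ymid 0.0010 n 1314
-0.065 ztop 0.0216 ymid 0.0010 n 1421
-0.055 ztop 0.0298 ymid 0.0008 n 1549
-0.045 ztop 0.0460 ymid 0.0009 n 2635
-0.035 ztop 0.0469 ymid 0.0010 n 2483
-0.025 ztop 0.0543 ymid 0.0009 n 1859
-0.015 ztop 0.1086 ymid 0.0008 n 10758
-0.005 ztop 0.0948 ymid 0.0000 n 6543
0.005 ztop 0.0951 ymid -0.0000 n 3338
```

```bash
python3 -m jog '[{"tx":-0.0041,"ty":0,"tz":-0.0029,"turn":0},{"tx":-0.0098,"ty":0,"tz":-0.0069,"turn":0},{"tx":-0.0164,"ty":0,"tz":-0.0115,"turn":0},{"tx":-0.0229,"ty":0,"tz":-0.0161,"turn":0},{"tx":-0.0295,"ty":0,"tz":-0.0206,"turn":0},{"tx":-0.0360,"ty":0,"tz":-0.0252,"turn":0},{"tx":-0.0426,"ty":0,"tz":-0.0298,"turn":0},{"tx":-0.0491,"ty":0,"tz":-0.0344,"turn":0},{"tx":-0.0557,"ty":0,"tz":-0.0390,"turn":0},{"tx":-0.0614,"ty":0,"tz":-0.0430,"turn":0},{"tx":-0.0655,"ty":0,"tz":-0.0459,"turn":0},{"tx":-0.0655,"ty":0,"tz":-0.0459,"turn":0}]' - 40;  python3 go.py .579 .177 .1667 174.8; python3 w.py w11.png; python3 rod.py | head -9
```

```text
time: 16.43
tcp_pos: [0.5799, 0.177, 0.1673]
tcp_rot: [180.0, 0.0, 174.8]
wrist_force: [0.9, 0.3, -0.9]
grip_width: 0.0147
t=16.43 tx 0.0009 ty -0.0001 tz 0.0006 turn -0.0002 F [ 0.9  0.3 -0.9] w 0.0147 p [0.5799 0.177  0.1673] rot [1.7997e+02 4.0000e-02 1.7479e+02]
-0.125 ztop -0.0198 ymid 0.0005 n 173
-0.115 ztop -0.0095 ymid 0.0005 n 871
-0.105 ztop -0.0055 ymid 0.0005 n 1832
-0.095 ztop -0.0040 ymid 0.0007 n 1324
-0.085 ztop 0.0037 ymid 0.0010 n 480
-0.075 ztop 0.0108 ymid 0.0010 n 517
-0.065 ztop 0.0176 ymid 0.0010 n 536
-0.055 ztop 0.0246 ymid 0.0010 n 564
-0.045 ztop 0.0466 ymid 0.0009 n 2302
```

```bash
python3 -m jog '[{"tx":-0.003,"ty":0,"tz":0.007,"turn":0},{"tx":-0.0067,"ty":0,"tz":0.013,"turn":0},{"tx":-0.010,"ty":0,"tz":0.019,"turn":0},{"tx":-0.0136,"ty":0,"tz":0.0255,"turn":0},{"tx":-0.0163,"ty":0,"tz":0.032,"turn":0},{"tx":-0.0191,"ty":0,"tz":0.0387,"turn":0},{"tx":-0.0212,"ty":0,"tz":0.0455,"turn":0},{"tx":-0.0232,"ty":0,"tz":0.0524,"turn":0},{"tx":-0.0246,"ty":0,"tz":0.0594,"turn":0},{"tx":-0.0259,"ty":0,"tz":0.066,"turn":0},{"tx":-0.0259,"ty":0,"tz":0.066,"turn":0},{"tx":-0.0259,"ty":0,"tz":0.066,"turn":0}]' - 20;  python3 go.py .579 .177 .1667 174.8; python3 w.py w12.png; python3 rod.py
```

```text
time: 17.48
tcp_pos: [0.6044, 0.1745, 0.0993]
tcp_rot: [-180.0, -0.1, 174.8]
wrist_force: [-0.4, -0.4, -0.6]
grip_width: 0.0152
t=17.48 tx 0.0256 ty 0.0002 tz -0.0674 turn 0.0000 F [-0.4 -0.4 -0.6] w 0.0152 p [0.6044 0.1745 0.0993] rot [-1.7996e+02 -1.0000e-01  1.7480e+02]
-0.105 ztop 0.0510 ymid 0.0010 n 457
-0.095 ztop 0.0516 ymid 0.0011 n 995
-0.085 ztop 0.0525 ymid 0.0011 n 936
-0.075 ztop 0.0535 ymid 0.0011 n 902
-0.065 ztop 0.0544 ymid 0.0011 n 885
-0.055 ztop 0.0700 ymid 0.0010 n 1213
-0.045 ztop 0.0707 ymid 0.0009 n 3498
-0.035 ztop 0.0648 ymid 0.0011 n 1720
-0.025 ztop 0.0657 ymid 0.0011 n 1647
-0.015 ztop 0.1087 ymid 0.0013 n 10051
-0.005 ztop 0.0952 ymid -0.0000 n 6185
0.005 ztop 0.0954 ymid 0.0000 n 2862
0.015 ztop 0.0763 ymid -0.0097 n 1475
0.025 ztop 0.0705 ymid 0.0011 n 1139
collar x [-0.0716 -0.0716 -0.0716 -0.0716 -0.0716]
```

```bash
python3 -m jog '[{"tx":-0.0004,"ty":0,"tz":0.004,"turn":0},{"tx":-0.0007,"ty":0,"tz":0.008,"turn":0},{"tx":-0.001,"ty":0,"tz":0.0115,"turn":0},{"tx":-0.001,"ty":0,"tz":0.0115,"turn":0},{"tx":-0.001,"ty":0,"tz":0.0115,"turn":0}]' - 20;  python3 go.py .579 .177 .1667 174.8; python3 w.py w13.png; python3 rod.py|sed -n '1,9p;14,15p'
```

```text
time: 17.95
tcp_pos: [0.606, 0.1746, 0.0888]
tcp_rot: [180.0, 0.0, 174.8]
wrist_force: [1.3, -0.1, 2.1]
grip_width: 0.0149
t=17.95 tx 0.0271 ty -0.0000 tz -0.0779 turn -0.0000 F [ 1.3 -0.1  2.1] w 0.0149 p [0.606  0.1746 0.0888] rot [180.    0.  174.8]
-0.105 ztop 0.0590 ymid 0.0010 n 280
-0.095 ztop 0.0593 ymid 0.0010 n 1158
-0.085 ztop 0.0594 ymid 0.0010 n 1076
-0.075 ztop 0.0595 ymid 0.0010 n 1030
-0.065 ztop 0.0598 ymid 0.0009 n 919
-0.055 ztop 0.0674 ymid 0.0036 n 919
-0.045 ztop 0.0745 ymid 0.0008 n 4642
-0.035 ztop 0.0675 ymid 0.0011 n 1754
-0.025 ztop 0.0678 ymid 0.0010 n 1649
0.025 ztop 0.0684 ymid 0.0011 n 1216
0.035 ztop 0.0682 ymid 0.0011 n 67
```

```bash
python3 -m jog '[{"tx":0,"ty":0,"tz":0.0015,"turn":0},{"tx":0,"ty":0,"tz":0.003,"turn":0},{"tx":0,"ty":0,"tz":0.003,"turn":0}]' - 20;  python3 go.py .579 .177 .1667 174.8; python3 w.py w14.png; python3 rod.py|sed -n '1,9p;14,15p'
```

```text
time: 18.25
tcp_pos: [0.6061, 0.1745, 0.0859]
tcp_rot: [180.0, 0.0, 174.8]
wrist_force: [0.6, -0.6, 3.4]
grip_width: 0.0152
t=18.25 tx 0.0272 ty -0.0000 tz -0.0808 turn -0.0002 F [ 0.6 -0.6  3.4] w 0.0152 p [0.6061 0.1745 0.0859] rot [1.7999e+02 3.0000e-02 1.7479e+02]
-0.105 ztop 0.0612 ymid 0.0011 n 213
-0.095 ztop 0.0614 ymid 0.0009 n 1229
-0.085 ztop 0.0612 ymid 0.0011 n 1103
-0.075 ztop 0.0613 ymid 0.0011 n 1045
-0.065 ztop 0.0612 ymid 0.0010 n 974
-0.055 ztop 0.0611 ymid -0.0012 n 883
-0.045 ztop 0.0756 ymid 0.0012 n 4931
-0.035 ztop 0.0683 ymid 0.0010 n 1753
-0.025 ztop 0.0682 ymid 0.0011 n 1645
0.025 ztop 0.0680 ymid 0.0011 n 1192
0.035 ztop 0.0675 ymid 0.0013 n 124
```

```bash
python3 -m jog '[{"tx":0,"ty":0,"tz":0,"turn":0},{"tx":0,"ty":0,"tz":-0.002,"turn":0},{"tx":-0.01,"ty":0,"tz":-0.003,"turn":0},{"tx":-0.025,"ty":0,"tz":-0.003,"turn":0},{"tx":-0.045,"ty":0,"tz":-0.005,"turn":0},{"tx":-0.06,"ty":0,"tz":-0.02,"turn":0},{"tx":-0.065,"ty":-0.01,"tz":-0.04,"turn":0},{"tx":-0.065,"ty":-0.03,"tz":-0.055,"turn":0},{"tx":-0.065,"ty":-0.05,"tz":-0.06,"turn":0},{"tx":-0.065,"ty":-0.05,"tz":-0.06,"turn":0},{"tx":-0.065,"ty":-0.05,"tz":-0.06,"turn":0}]' - 60;  python3 go.py .6096 -.0458 .0487 174.8; python3 w.py w15.png; python3 rod.py
python3 - <<'E'
from h import *
im,d=vision.read_camera("scene"); c=cam("scene"); b=np.zeros(im.shape[:2],bool); b[252:292,298:352]=1
m=(b&(im.min(2)>170)).astype(np.uint8); cs,_=cv2.findContours(m,0,1); k=max(cs,key=cv2.contourArea); e=cv2.fitEllipse(k); print("plate scene",e,ray_z(c,e[0],.006))
E
```

```text
time: 19.22
tcp_pos: [0.666, 0.1181, 0.1455]
tcp_rot: [180.0, -0.0, 174.7]
wrist_force: [-0.3, 0.6, -1.1]
grip_width: 0.0151
t=19.22 tx 0.0411 ty -0.1684 tz 0.0968 turn -0.0015 F [-0.3  0.6 -1.1] w 0.0151 p [0.666  0.1181 0.1455] rot [ 1.7999e+02 -4.0000e-02  1.7471e+02]
-0.105 ztop 0.0604 ymid 0.0010 n 236
-0.095 ztop 0.0605 ymid 0.0011 n 1207
-0.085 ztop 0.0606 ymid 0.0011 n 1092
-0.075 ztop 0.0605 ymid 0.0011 n 1041
-0.065 ztop 0.0606 ymid 0.0011 n 941
-0.055 ztop 0.0607 ymid -0.0009 n 888
-0.045 ztop 0.0751 ymid 0.0010 n 4806
-0.035 ztop 0.0680 ymid 0.0011 n 1744
-0.025 ztop 0.0680 ymid 0.0011 n 1661
-0.015 ztop 0.1087 ymid 0.0012 n 10023
-0.005 ztop 0.0952 ymid -0.0000 n 6121
0.005 ztop 0.0954 ymid -0.0000 n 2739
0.015 ztop 0.0759 ymid -0.0097 n 1343
0.025 ztop 0.0681 ymid 0.0011 n 1210
0.035 ztop 0.0679 ymid 0.0011 n 109
collar x [-0.0718 -0.0718 -0.0494 -0.0443 -0.0438]
plate scene ((336.15777587890625, 271.1641540527344), (2.987722873687744, 8.007057189941406), 20.13511085510254) [0.44807074 0.00130178 0.006     ]
```

```bash
python3 -m jog '[{"tx":0.003,"ty":-0.02,"tz":0,"turn":0},{"tx":0.008,"ty":-0.045,"tz":0,"turn":0},{"tx":0.016,"ty":-0.075,"tz":0.005,"turn":0},{"tx":0.026,"ty":-0.105,"tz":0.02,"turn":0},{"tx":0.034,"ty":-0.135,"tz":0.04,"turn":0},{"tx":0.042,"ty":-0.157,"tz":0.065,"turn":0},{"tx":0.0435,"ty":-0.1685,"tz":0.085,"turn":0},{"tx":0.0435,"ty":-0.1685,"tz":0.096,"turn":0},{"tx":0.0435,"ty":-0.1685,"tz":0.096,"turn":0},{"tx":0.0435,"ty":-0.1685,"tz":0.096,"turn":0},{"tx":0.0435,"ty":-0.1685,"tz":0.096,"turn":0}]'; python3 go.py .607 -.0459 .0495 174.8; python3 w.py w16.png; python3 rod.py|sed -n '1,5p;16p'
python3 - <<'E'
from h import *
im=np.load("scene.npz")["im"]; c=cam("scene"); b=np.zeros(im.shape[:2],bool); b[252:292,298:352]=1
m=(b&(im.min(2)>170)).astype(np.uint8); cs,_=cv2.findContours(m,0,1); k=max(cs,key=cv2.contourArea); e=cv2.fitEllipse(k); print("plate scene",e,ray_z(c,e[0],.006))
im,_=vision.read_camera("top"); c2=cam("top"); p=monitor.state()["tcp_pos"]; a=np.radians(monitor.state()["tcp_rot"][2]); tip=p+np.r_[.14*np.cos(a),.14*np.sin(a)+.001,.0565]; print("tip",tip)
s,_=vision.read_camera("scene")
A=cv2.resize(im[170:290,250:390],None,fx=3,fy=3); B=cv2.resize(s[200:320,250:390],None,fx=3,fy=3)
q=(proj(c2,tip)-[250,170])*3; cv2.circle(A,tuple(map(int,q)),2,(255,0,0),-1); q=(proj(c,tip)-[250,200])*3; cv2.circle(B,tuple(map(int,q)),2,(255,0,0),-1)
save("fin.png",np.hstack([A,B])[:, :800])
E
```

```text
time: 20.23
tcp_pos: [0.6088, -0.0436, 0.0514]
tcp_rot: [180.0, 0.1, 174.9]
wrist_force: [0.5, 0.5, -1.3]
grip_width: 0.0152
t=20.23 tx 0.0016 ty -0.0025 tz 0.0019 turn 0.0017 F [ 0.5  0.5 -1.3] w 0.0152 p [ 0.6088 -0.0436  0.0514] rot [1.7998e+02 1.3000e-01 1.7490e+02]
-0.125 ztop -0.0446 ymid 0.0000 n 1482
-0.115 ztop -0.0446 ymid -0.0000 n 1999
-0.105 ztop 0.0587 ymid 0.0010 n 2221
-0.095 ztop 0.0599 ymid 0.0010 n 3044
-0.085 ztop 0.0599 ymid 0.0010 n 2775
0.025 ztop 0.0680 ymid 0.0011 n 1898
plate scene ((322.64361572265625, 269.0669860839844), (20.48242950439453, 31.43199920654297), 89.94427490234375) [ 0.46854128 -0.03349756  0.006     ]
tip [ 0.46936718 -0.0304686   0.10813686]
```

View pics/fin.png

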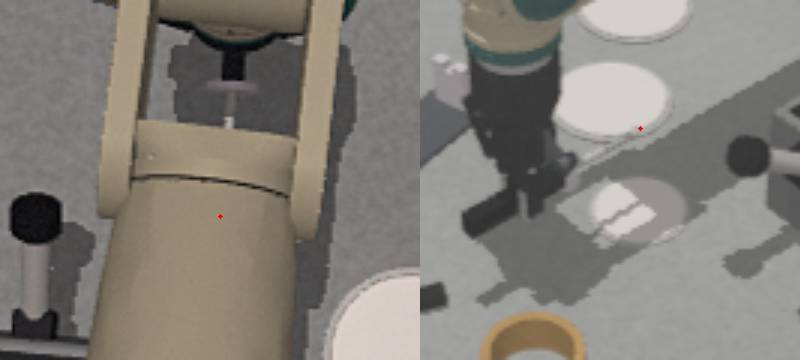

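```bash
python3 -m jog '[{"tx":0,"ty":-0.002,"tz":0.001,"turn":0},{"tx":0,"ty":-0.002,"tz":0.001,"turn":0},{"tx":0,"ty":-0.002,"tz":0.001,"turn":0},{"tx":0,"ty":-0.002,"tz":0.001,"turn":0},{"tx":0,"ty":-0.002,"tz":0.001,"turn":0},{"tx":0,"ty":-0.002,"tz":0.001,"turn":0},{"tx":0,"ty":-0.002,"tz":0.001,"turn":0},{"tx":0,"ty":-0.002,"tz":0.001,"turn":0}]'; python3 go.py .607 -.0459 .0495 174.8; python3 -c "
from h import *
print(monitor.state()['qd'].round(2)); print(job.close_job())"
```

```text
time: 21.05
tcp_pos: [0.6074, -0.0469, 0.0489]
tcp_rot: [180.0, 0.0, 174.8]
wrist_force: [-0.3, -0.6, -1.1]
grip_width: 0.0154
t=21.05 tx 0.0005 ty 0.0010 tz -0.0006 turn -0.0000 F [-0.3 -0.6 -1.1] w 0.0154 p [ 0.6074 -0.0469  0.0489] rot [180.    0.  174.8]
[ 0.07  0.05  0.05 -0.   -0.1  -0.04]
the job is handed in; nothing more can be done
None
```

The job is done and handed in at 21 s. I took the gauge rod from its cradle and pushed it into the open left guide tube until the collar stopped. It rested there about 1 s, then I drew it right out and left it held over the smallest white plate.

- **Stop:** the wrist picture showed the collar on the flared mouth. Pushing harder (about 16 N) moved it no further.
- **Tilting:** the moves cannot tilt the tool. I let the rod pivot in a light 20 N grip, against the funnel to reach 35° and over its lower lip to bring it level again.
- **Last checks:**
  - The depth picture showed the rod level to well under 1°, and the arm was still with about 1 N at the wrist.
  - The tip is worked out from the gripper pose at about (0.468, -0.034) m, roughly 10 cm above the plate. The plate's centre measured (0.468, -0.032) from the top camera and (0.469, -0.034) from the scene camera.
  - The arm hid the rod's tip from the top camera. The scene picture showed the tip at the computed point.

**What disagreed:**
- **Fingertips:** they really end about 4 cm short of the reported TCP. My first grasp closed above the handle without visibly moving the rod; I measured the offset and grasped lower.
- **Tube mouth:** by the seated pose it lay about 7 mm nearer the robot than the top camera showed. The funnel took that up.
- **Slip:** the rod slid about 2 mm in the grip, which I corrected for in the final placing.

I did not re-measure the other things on the table. The gripper met nothing else along the way that I saw.

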